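# Lower the ratchet hold-down arm onto a bearing ring

## Task

The ratchet arm of the hold-down fixture must come down on the bearing ring that sits in its nest. Press the pad of the ratchet pawl down until the pawl snaps over and stays free of the teeth, then push the arm down by its paddle until its round foot rests on the ring, and move clear. Use only the fingertips: pick nothing up, do not touch the ring with the fingers, and leave the other things on the bench where they stand.

Things in the scene. Friction and masses are not known exactly. Their poses are not given: they have to be found in the camera images.
- fixture: Hold-down fixture bolted to the bench: green base plate 360 x 110 x 20 mm, two posts, a toothed ratchet arm and a pawl. Origin on the bench; x runs along plate and arm, from the pawl end to the paddle end; z up. The plate spans x -220 to +140 mm, y +-55 mm; the mechanism lies at y = 0. It stands roughly crosswise to the robot, the pawl on the robot's left.
- hinge_axis (a point): The arm's hinge axis (parallel to the fixture's y), 85 mm above the bench, at fixture x -70 mm. A toothed disc of 64 mm radius, part of the arm, turns about it; the teeth are on its upper rear side.
- holdarm (a joint): Angle of the arm above level, rad: 0 = level, foot resting on the ring; 1.0 = highest. It starts between 0.57 and 0.77. While the pawl is engaged the arm can go down by only to about 0.55, where a tooth stops it, and is then locked. With the pawl free it is stiff: it stays up (sinking under 0.005 rad/s) and takes about 2 to 5 N at the paddle to push down.
- paddle (a point): Centre of the top face of the arm's flat black paddle, 42 mm long (along the arm) x 36 mm wide x 10 mm thick, 200 mm from the hinge along the arm and 6 mm above the arm's centre line (the line through the hinge). Site x: along the arm, away from the hinge; z: out of the top face. With the arm level its top is 91 mm above the bench.
- pawl_hinge (a point): Pivot of the pawl, on the rear post, at fixture x about -169 mm and 125 mm above the bench; axis parallel to the fixture's y.
- pawl (a joint): Pawl rotation, rad: 0 = engaged in the teeth, 0.3 = fully free (end stop). Its over-centre spring pulls it back to 0 below about 0.15 and holds it at 0.3 beyond that. Pressing takes about 3 to 10 N on the pad at the start, less later.
- pawl_pad (a point): Centre of the top face of the pawl's black thumb pad, 26 mm (along fixture x) x 26 mm wide, 52 mm behind the pawl's pivot (towards fixture -x) and 8 mm above it, 133 mm above the bench when engaged. It sinks about 15 mm to the free stop. Nothing stands above it; 105 mm of free height below.
- work_ring: Loose steel bearing ring, 62 mm outside, 50 mm inside, 16 mm high, 0.13 kg, sitting round a low spigot in the nest. Origin at the centre of its underside, z up. Its top is 48 mm above the bench.
- nest (a point): Centre of the nest's seat, where the underside of the ring belongs: 32 mm above the bench, 110 mm from the arm hinge towards the paddle.
- spare_ring1: Loose bearing ring like the other, flat on the bench beside the fixture. Origin at the centre of its underside. Bystander.
- spare_ring2: Another loose bearing ring on the bench beside the fixture. Origin at the centre of its underside. Bystander.
- plug_gauge: Steel plug gauge standing beside the fixture on the robot's side, 49 mm diameter at the foot, slim grip above, 75 mm high. Origin at the centre of its underside. Bystander.
- bench_brush: Flat hand brush with a wooden handle, about 200 mm long, lying on the bench beyond the fixture. Bystander.
- spanner: Steel spanner, about 180 mm long, lying flat on the bench to the right of the fixture. Bystander.
- grease_jar: Grey jar, 70 mm diameter, 70 mm high, standing. Origin at the centre of its underside. Bystander.
- oil_bottle: White bottle, 60 mm diameter, 170 mm high, standing. Origin at the centre of its underside. Bystander.
Not all that is in view belongs to the job. Leave any yellow look-alike of the work_ring alone.

How it is judged:
On the way, in this order (a step that is already met when the one before it is completed fails the run):
1. the pawl is pressed over and is free while the arm is still raised (value of joint pawl above 0.2 rad and value of joint holdarm above 0.3 rad), for 0.1 s.
2. the arm is pushed down until its foot is on the ring, the pawl being free (value of joint holdarm below 0.03 rad and value of joint pawl above 0.15 rad), for 0.2 s.
At the end, for the whole second after the job is handed in: The arm is level within 0.03 rad (its foot within about 3 mm of the ring), the pawl is still free (above 0.2 rad), and the ring sits at rest in its nest within 5 mm, not tilted (value of joint holdarm between -0.035 and 0.03 rad and value of joint pawl above 0.2 rad and angular speed of work_ring below 0.2 rad/s and horizontal distance between work_ring and nest below 0.005 m and height (world z) of work_ring below 0.036 m and angle between work_ring's own z axis and vertical below 0.08 rad); the robot touches nothing.
It fails at once if the ring is lifted or knocked out of its nest (height (world z) of work_ring above 0.042 m or horizontal distance between work_ring and nest above 0.008 m).
It fails at once if the fingers press on the ring (contact force between the fingers and work_ring above 0.5 N).
It fails at once if another thing on the bench is moved by more than 30 mm (distance of any of spare_ring1, spare_ring2, plug_gauge, bench_brush, spanner, grease_jar, oil_bottle from where it was at the start of the episode above 0.03 m).
It also fails if it takes over 58 s, if anything falls off the work surface, if the arm or the gripper's body presses on something with over 40 N, if the wrist force passes 120 N, or if a joint passes its speed limit or range.

## Robot

A 7-joint arm with a two-finger parallel gripper is mounted at the origin on the work surface. World frame = base frame: x ahead of the robot, y to its left, z up, the work surface at z = 0. Lengths are in m, angles in rad, forces in N, time in s.
With the tool pointing down it reaches from about 0.4 to 0.85 m from the base axis. Payload 10.4 kg.
Tool frame: the origin (TCP) lies on the centre line of the jaws, within the pads' length; the fingertips stand 17 mm ahead of it and the grasp point (between the pads) lies 2 mm behind it; z points along the fingers, y is the line along which they close (so a half turn about z gives the same grasp; the last joint's range is limited). The gripper opens to 85 mm and grips with 20 to 120 N. Pads are 22 mm wide; open, the fingers measure 114 mm over their backs; the gripper's body (76 mm by 85 mm) begins 54 mm behind the grasp point. The pads swing forward as they close: fully open they stand 13 mm farther back than shut.
Start: joints at [1.135, 0.332, -0.065, 1.46, 0.022, 1.35, -0.088], TCP at [0.251, -0.573, 0.248] pointing down, gripper open.
Joint ranges: [-2.6, 2.6], [-0.5, 2.12], [-1.47, 1.34], [0.16, 2.42], [-1.27, 4.41], [0.06, 2.06], [-2.6, 2.6]. Speed limits (rad/s): [2.22, 2.22, 2.79, 2.79, 3.14, 3.14, 3.14].

## Interface

Orientations are given as a unit quaternion [x, y, z, w].
In Python, from workcell import sensors, imaging, order, spotter gives the robot as it stands. The module is installed in compiled form; this text tells all that it offers.
- The arm moves only by the shell command python3 -m inch 'ROWS' [FORCE]. ROWS is JSON, a list that holds one entry, the list of rows, each a list of 7 numbers: the shift along the tool's x, y, z in m, then the turn, a rotation vector about the tool's x, y, z in rad, then the closure, from -1 (fully open) to 1 (shut). In form: [[[x, y, z, ax, ay, az, hand], ...]]. A call has 1 to 10 rows; each row is the pose to reach, as a shift and turn from the pose commanded when the call began, along the tool's axes at that moment; what a row does not reach only later rows make up. A row lasts 1/10 s, in which the tool goes at most 50 mm and 8.59 degrees, less where a joint would pass 70% of its speed; a pose out of reach is approached as far as the arm can. A call with a gripper value outside its range is refused whole. The fingers move at their own pace and stop on an object; FORCE is the grip in N (left out, the last holds). Time passes only in rows, so rows that repeat a pose let the fingers close. It gives the time, the measured TCP pose, the force, the opening and the grip force at its end, in the units of the state.
- sensors.get_obs(): the state, without advancing time (a new reading comes with each control period).
- imaging.camera(name): name is "side" or "top" or "wrist"; returns the picture (384x512x3 uint8, blue, green, red); there is no depth.
- imaging.calibration(name): a dict with "mtx" (3x3 intrinsics, pixels), "D" ([k1, k2, p1, p2, k3] as OpenCV has them; the pictures are not rectified), "R" (3x3) and "t" (3): a world point X has camera coordinates R X + t; the wrist camera has in their place "tool_from_camera" (4x4, takes a point from camera to tool coordinates, whose origin is the TCP and whose axes are the flange's). Camera axes: x right, y down, z forward; pixel columns grow to the right and rows downward; lengths in m; the calibration is good to about 2 mm. A picture is of the moment at which its call begins: read the wrist's pose just before it. calibration takes no time and is no camera call.
- order.hand_in(): hands the job in; it is judged then, once.
Trained networks look in the newest picture that a camera, given by its name, has taken for a name from the list of things; names that differ only in an ending like _2 or _b are one class to them, and where a whole thing is asked for, a point or a joint stands for the part that bears it (a point fixed in the world has none). Each returns a list of dicts, best first, with "conf" (0 to 1); they miss things now and then, are a little off and sometimes report something else, mostly with a low value. They report only what shows in the picture. A call takes as long as a camera call. They do not tell look-alikes from the thing itself.
- spotter.look_for(label, camera): "pixel" ([column, row] in pixels, amid what is visible of it).
The state is a dict: "clock": time; "joint_pos": joint angles; "joint_velocities": joint speeds; "tau": joint torques, N m; "position": TCP position; "ee_rot": TCP orientation; "ft_force": force on the tool from outside, world axes, zero at the start; "torque": the same for the moment, N m; "grip_width": opening from 0.0 (shut) to 1.0 (fully open); "grasp_force": force on a finger pad.
Only numpy, scipy, OpenCV 4.12 (cv2) and the standard library are available. Lean on these libraries where they do the work, as an engineer would, in place of code of your own. Each camera call takes 0.05 s, during which the arm holds its last target. There are 200 camera calls.

## Working session

There is one attempt and no reset: what is moved stays moved. The work goes in short steps, Python scripts to look and compute and a shell command to move; the robot and the scene stay as the last step left them, time stands still between calls to the robot, and variables do not carry over. Pictures are saved under pics/ and viewed, at most 10 in all, crops included, and the job is handed in when it is done.

```bash
mkdir -p pics; cat > h.py <<'E'
import numpy as np, cv2
from scipy.spatial.transform import Rotation as Rn
from workcell import sensors, imaging, order, spotter
def ray(cam,px):
    c=imaging.calibration(cam); p=cv2.undistortPoints(np.array([[px]],float),np.array(c["mtx"]),np.array(c["D"]))[0,0]
    R=np.array(c["R"]);t=np.array(c["t"]); return -R.T@t, R.T@np.array([p[0],p[1],1])
def atz(cam,px,z):
    o,d=ray(cam,px); return o+d*(z-o[2])/d[2]
def proj(cam,X):
    c=imaging.calibration(cam); return cv2.projectPoints(np.array(X,float).reshape(-1,3),cv2.Rodrigues(np.array(c["R"]))[0],np.array(c["t"],float),np.array(c["mtx"]),np.array(c["D"]))[0][:,0]
def tri(pa,pb):
    o1,d1=ray("top",pa);o2,d2=ray("side",pb)
    s=np.linalg.lstsq(np.c_[d1,-d2],o2-o1,rcond=None)[0]
    a,b=o1+d1*s[0],o2+d2*s[1]; return (a+b)/2,np.linalg.norm(a-b)
E
python3 - <<'E'
from h import *
for c in("top","side"):
    cv2.imwrite(f"pics/{c}0.png",imaging.camera(c))
    for n in("fixture","paddle","pawl_pad","pawl_hinge","hinge_axis","work_ring","nest"):
        print(c,n,[(np.round(r["pixel"]),round(r["conf"],2)) for r in spotter.look_for(n,c)[:3]])
o=sensors.get_obs();print(o["clock"],o["position"],o["ee_rot"],o["ft_force"])
E
```

```text
top fixture [(array([237., 219.]), 0.96), (array([380., 224.]), 0.6)]
top paddle [(array([262., 218.]), 0.91), (array([240., 218.]), 0.67)]
top pawl_pad [(array([188., 215.]), 0.8)]
top pawl_hinge [(array([238., 220.]), 0.82)]
top hinge_axis [(array([240., 220.]), 0.58)]
top work_ring [(array([237., 218.]), 0.19)]
top nest [(array([239., 218.]), 0.67)]
side fixture [(array([277., 145.]), 0.66), (array([283., 231.]), 0.6), (array([251., 211.]), 0.55)]
side paddle [(array([286., 176.]), 0.86)]
side pawl_pad [(array([184., 261.]), 0.72), (array([284., 233.]), 0.69), (array([294., 142.]), 0.17)]
side pawl_hinge [(array([283., 228.]), 0.89)]
side hinge_axis [(array([282., 233.]), 0.75), (array([294., 141.]), 0.55)]
side work_ring [(array([281., 207.]), 0.68)]
side nest [(array([282., 231.]), 0.75)]
0.8 [ 0.2507556  -0.57251498  0.24833907] [9.78777998e-01 2.04923468e-01 3.10894510e-05 4.20138918e-05] [0.2737549  0.45419885 0.09536598]
```

View pics/top0.png

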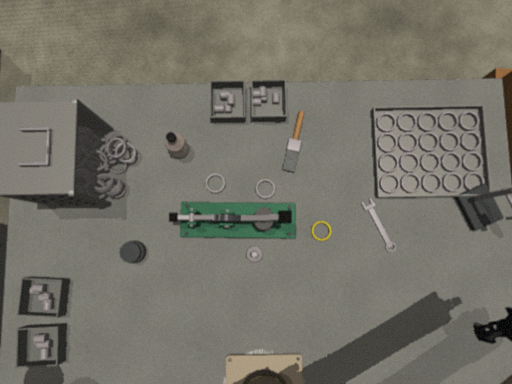

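View pics/side0.png

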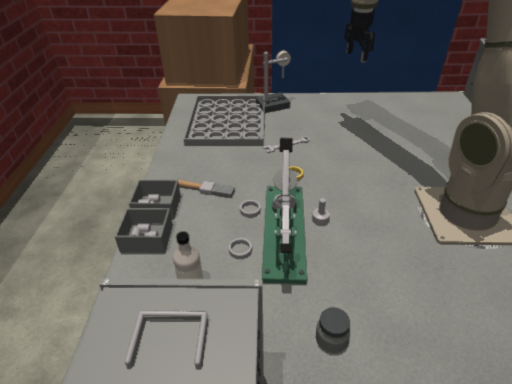

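The top view shows the fixture centred near (238,220), with the pawl pad at about (173,217) and the paddle at about (285,216). In the side view the paddle is at about (287,144) and the pad at about (287,241). I'll zoom in next.

```bash
python3 - <<'E'
from h import *
a=cv2.imread("pics/top0.png")[190:250,160:310];b=cv2.imread("pics/side0.png")[125:285,250:320]
cv2.imwrite("pics/z.png",np.hstack([cv2.resize(a,None,fx=3.6,fy=3.6,interpolation=2),np.zeros((216,4,3),np.uint8)]))
A=cv2.resize(a,(525,210),interpolation=2);B=cv2.resize(b,(245,560),interpolation=2)
C=np.zeros((560,780,3),np.uint8);C[:210,:525]=A;C[:,530:775]=B;cv2.imwrite("pics/z.png",C)
# plate: green mask corners
img=cv2.imread("pics/top0.png");h=cv2.cvtColor(img,cv2.COLOR_BGR2HSV)
m=cv2.inRange(h,(60,110,30),(95,255,255));n,l,s,_=cv2.connectedComponentsWithStats(m)
m[:190]=0;m[250:]=0
q=cv2.minAreaRect(cv2.findNonZero(m));P=np.array([atz("top",p,.02) for p in cv2.boxPoints(q)])
print(q,P.round(3),P.mean(0))
print(tri((285,216),(287,144)),tri((173,217),(287,241)))
E
```

```text
((237.602783203125, 219.8810577392578), (113.14283752441406, 33.16189956665039), 0.7252243161201477) [[ 0.473  0.25   0.02 ]
 [ 0.576  0.249  0.02 ]
 [ 0.565 -0.105  0.02 ]
 [ 0.462 -0.101  0.02 ]] [0.51902849 0.07343542 0.02      ]
(array([ 0.51623833, -0.06168649,  0.20140983]), np.float64(0.002263810635327484)) (array([0.52335346, 0.25104127, 0.14800811]), np.float64(0.00042113471709752474))
```

View pics/z.png

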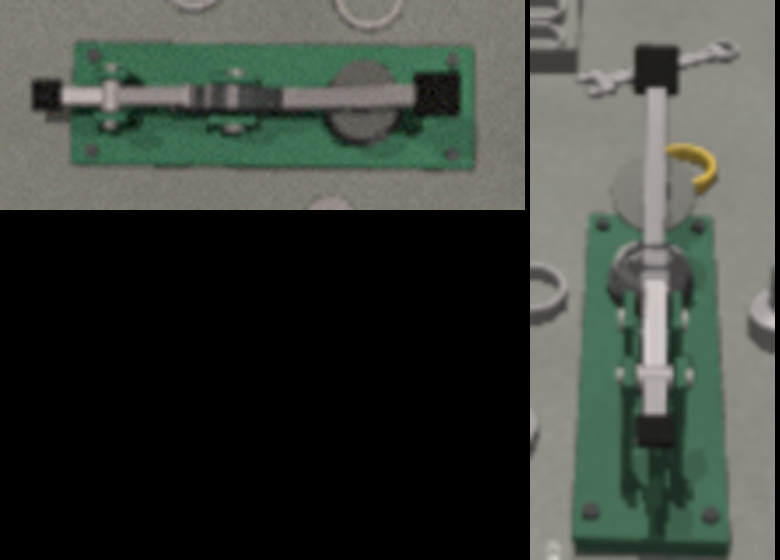

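The pad is at about (0.523, 0.251) with its top at z 0.133. The paddle is at about (0.516, -0.062, 0.201), which puts the arm at roughly 0.59 rad. I'll shut the gripper and move over.

```bash
python3 -m inch '[[[0.033,-0.026,0,0,0,0,1],[0.067,-0.052,0,0,0,0,1],[0.10,-0.079,0,0,0,0,1],[0.133,-0.105,0,0,0,0,1],[0.167,-0.131,0,0,0,0,1],[0.2,-0.157,0,0,0,0,1],[0.233,-0.183,0,0,0,0,1],[0.267,-0.21,0,0,0,0,1],[0.3,-0.236,0,0,0,0,1],[0.333,-0.262,0,0,0,0,1]]]'
```

```text
clock: 1.8
position: [0.4513, -0.1973, 0.2486]
ee_rot: [0.979, 0.205, 0.0, 0.0]
ft_force: [0.4, -0.9, -0.6]
grip_width: -0.002
grasp_force: 0.0
```

```bash
python3 -m inch '[[[0.025,-0.038,0,0,0,0,1],[0.049,-0.076,0,0,0,0,1],[0.074,-0.115,0,0,0,0,1],[0.098,-0.153,0,0,0,0,1],[0.123,-0.191,0,0,0,0,1],[0.148,-0.229,0,0,0,0,1],[0.172,-0.267,0,0,0,0,1],[0.197,-0.306,0,0,0,0,1],[0.221,-0.344,0,0,0,0,1],[0.246,-0.382,0,0,0,0,1]]]' && python3 -m inch '[[[0,0,0.03,0,0,0,1],[0,0,0.05,0,0,0,1],[0,0,0.06,0,0,0,1],[0,0,0.06,0,0,0,1]]]'; python3 - <<'E'
from h import *
o=sensors.get_obs();print(o["position"],o["ft_force"])
T=Rn.from_quat(o["ee_rot"]);C=[imaging.camera(c) for c in("top","side","wrist")]
tip=o["position"]+T.apply([0,0,.017])
for c in("top","side"):print(c,proj(c,[tip,[.523,.251,.133]]))
c=imaging.calibration("wrist");M=np.linalg.inv(np.array(c["tool_from_camera"]))
for X in ([.523,.251,.133],tip):
    p=M@np.r_[T.inv().apply(np.array(X)-o["position"]),1];print(cv2.projectPoints(p[:3].reshape(1,1,3),np.zeros(3),np.zeros(3),np.array(c["mtx"]),np.array(c["D"]))[0].ravel())
print([(r["pixel"],r["conf"]) for r in spotter.look_for("pawl_pad","wrist")])
S=np.zeros((400,790,3),np.uint8);S[:384,:512]=C[2]
S[:200,515:775]=cv2.resize(C[0][180:240,145:223],(260,200));S[200:,515:775]=cv2.resize(C[1][200:270,245:336],(260,200));cv2.imwrite("pics/c1.png",S)
E
```

```text
clock: 2.8
position: [0.523, 0.2513, 0.2485]
ee_rot: [0.979, 0.205, 0.0, 0.0]
ft_force: [0.5, 0.1, -0.2]
grip_width: -0.0
grasp_force: 0.0
clock: 3.2
position: [0.5224, 0.2491, 0.1872]
ee_rot: [0.979, 0.205, -0.001, 0.0]
ft_force: [-0.2, 0.6, -0.6]
grip_width: -0.001
grasp_force: 0.0
[0.52235402 0.24905868 0.1872298 ] [-0.23971     0.62674069 -0.60817731]
top [[172.24897648 216.80742091]
 [173.9895714  217.36179314]]
side [[287.85568646 233.26003258]
 [287.04349969 245.67108107]]
[256.25654858 221.85255521]
[258.91945205 255.19397362]
[([325.8, 242.5], 0.96)]
```

View pics/c1.png

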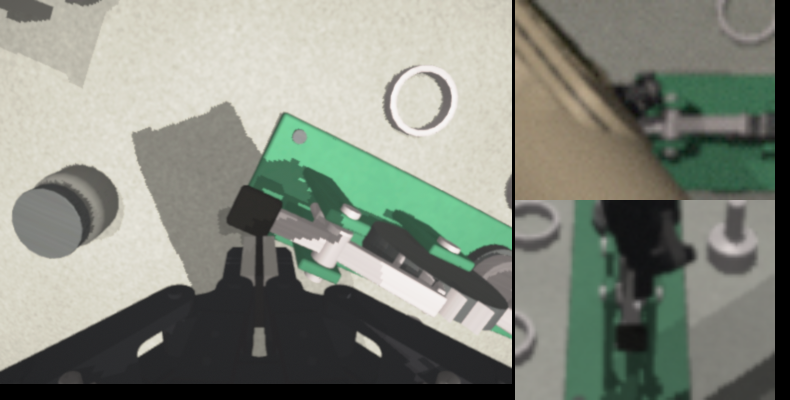

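In the wrist view the pad's centre is at about (255,211), against a predicted (256,222). The tip is near (259,250).

```bash
python3 - <<'E'
from h import *
o=sensors.get_obs();T=Rn.from_quat(o["ee_rot"]);c=imaging.calibration("wrist");M=np.array(c["tool_from_camera"])
for px in((255,211),(255,207),(258,220)):
    p=cv2.undistortPoints(np.array([[px]],float),np.array(c["mtx"]),np.array(c["D"]))[0,0]
    d=T.apply(M[:3,:3]@[p[0],p[1],1]);q=o["position"]+T.apply(M[:3,3]);X=q+d*(.133-q[2])/d[2]
    print(X,T.inv().apply(X-o["position"]))
E
```

```text
[0.52907035 0.25463012 0.133     ] [ 0.0070601  -0.00224385  0.05665501]
[0.53125516 0.25557833 0.133     ] [ 0.00944179 -0.0022374   0.0566597 ]
[0.52477689 0.25091319 0.133     ] [ 0.00163721 -0.00055817  0.05664478]
```

```bash
python3 -m inch '[[[0.004,-0.001,0.015,0,0,0,1],[0.004,-0.001,0.028,0,0,0,1],[0.004,-0.001,0.034,0,0,0,1],[0.004,-0.001,0.038,0,0,0,1],[0.004,-0.001,0.041,0,0,0,1],[0.004,-0.001,0.044,0,0,0,1],[0.004,-0.001,0.046,0,0,0,1]]]';python3 -m inch '[[[0,0,0.002,0,0,0,1],[0,0,0.004,0,0,0,1],[0,0,0.004,0,0,0,1]]]'
```

```text
clock: 4.1
position: [0.526, 0.2523, 0.142]
ee_rot: [0.979, 0.205, 0.0, -0.0]
ft_force: [-0.3, 0.0, 0.5]
grip_width: 0.002
grasp_force: 0.1
clock: 4.4
position: [0.526, 0.252, 0.1379]
ee_rot: [0.979, 0.205, -0.0, 0.0]
ft_force: [0.3, -0.2, -0.2]
grip_width: 0.0
grasp_force: 0.0
```

```bash
python3 - <<'E'
from h import *
W=imaging.camera("wrist");B=imaging.camera("side")
S=np.zeros((384,790,3),np.uint8);S[:384,:512]=W
S[:280,515:775]=cv2.resize(B[200:270,250:315],(260,280),interpolation=2);cv2.imwrite("pics/c2.png",S)
E
```

```text
(no output)
```

View pics/c2.png

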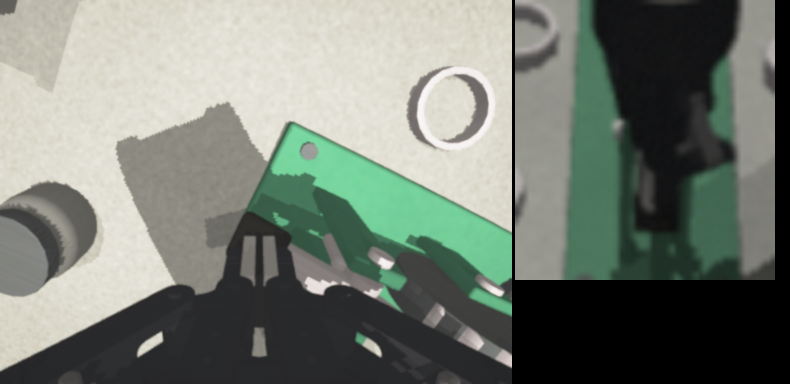

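The fingertips at (260,237) are over the pad, which is at about (262,230). I'll keep pressing in small steps until there is firm resistance.

```bash
for i in 1 2; do python3 -m inch '[[[0,0,0.002,0,0,0,1],[0,0,0.003,0,0,0,1]]]' | egrep 'pos|ft_'; done
```

```text
position: [0.5265, 0.2522, 0.1362]
ft_force: [-3.2, -2.9, 12.3]
position: [0.5268, 0.2522, 0.1352]
ft_force: [-10.4, -8.5, 32.8]
```

Firm stop at tip height 0.119, which is the free end stop. Lifting off, then looking.

```bash
python3 -m inch '[[[0,0,-0.03,0,0,0,1],[0,0,-0.08,0,0,0,1],[0,0,-0.13,0,0,0,1],[-0.02,0.04,-0.13,0,0,0,1],[-0.04,0.08,-0.13,0,0,0,1],[-0.06,0.12,-0.13,0,0,0,1],[-0.08,0.16,-0.13,0,0,0,1],[-0.1,0.2,-0.13,0,0,0,1],[-0.12,0.24,-0.13,0,0,0,1],[-0.134,0.28,-0.13,0,0,0,1]]]'; python3 - <<'E'
from h import *
o=sensors.get_obs();print(o["position"]);W=imaging.camera("wrist");A=imaging.camera("top");B=imaging.camera("side")
S=np.zeros((600,790,3),np.uint8);S[:384,:512]=W
S[:360,515:775]=cv2.resize(B[125:285,240:330],(260,360),interpolation=2)
S[390:600,:525]=cv2.resize(A[190:250,160:310],(525,210),interpolation=2);cv2.imwrite("pics/c3.png",S)
T=Rn.from_quat(o["ee_rot"]);print("tip px",proj("side",o["position"]+[0,0,-.017]))
c=imaging.calibration("wrist");M=np.linalg.inv(np.array(c["tool_from_camera"]))
p=M@np.r_[T.inv().apply(np.array([.516,-.062,.201])-o["position"]),1];print(cv2.projectPoints(p[:3].reshape(1,1,3),np.zeros(3),np.zeros(3),np.array(c["mtx"]),np.array(c["D"]))[0].ravel())
E
```

```text
clock: 5.9
position: [0.515, -0.0602, 0.2626]
ee_rot: [0.979, 0.205, 0.0, 0.001]
ft_force: [0.3, -0.3, 0.0]
grip_width: 0.001
grasp_force: 0.0
[ 0.5149774  -0.06016178  0.26262875]
tip px [[287.60621532 130.18791009]]
[262.47307558 219.15819044]
```

View pics/c3.png

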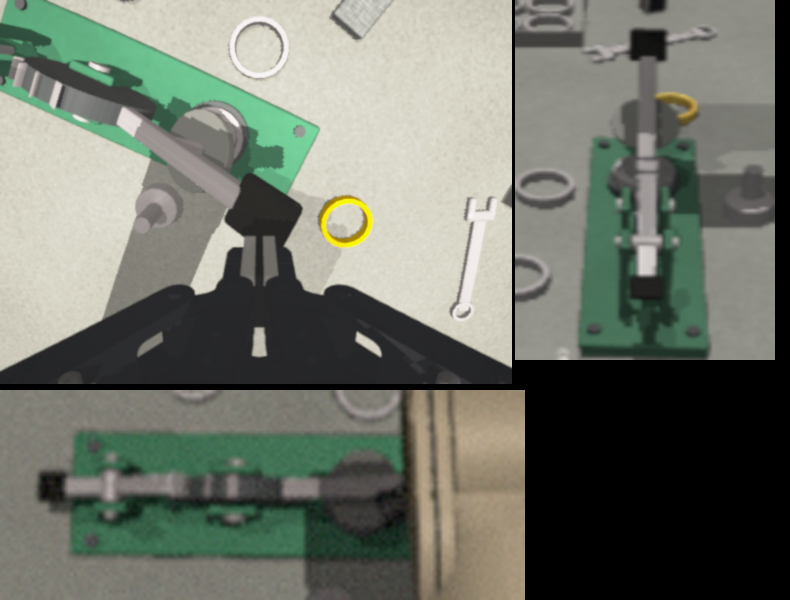

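The top crop shows the pawl pad shifted inwards (x 47→53), so the pawl has rotated and stays free. The wrist view shows the paddle at about (264,212), just ahead of the tip. Next I'll push down along the arc.

```bash
python3 -m inch '[[[0.0025,0.0015,0.025,0,0,0,1],[0.0025,0.0015,0.037,0,0,0,1],[0.0025,0.0015,0.043,0,0,0,1],[0.001,0.005,0.05,0,0,0,1],[0,0.008,0.056,0,0,0,1],[-0.0015,0.0115,0.062,0,0,0,1],[-0.003,0.0145,0.068,0,0,0,1],[-0.0045,0.0175,0.075,0,0,0,1],[-0.006,0.02,0.082,0,0,0,1],[-0.0085,0.025,0.096,0,0,0,1]]]'
```

```text
clock: 7.05
position: [0.5185, -0.0843, 0.1663]
ee_rot: [0.979, 0.205, 0.001, 0.0]
ft_force: [0.0, 3.6, 2.2]
grip_width: -0.001
grasp_force: 1.9
```

```bash
python3 -m inch '[[[-0.001,0.002,0.008,0,0,0,1],[-0.002,0.004,0.016,0,0,0,1],[-0.003,0.006,0.024,0,0,0,1],[-0.0035,0.007,0.031,0,0,0,1],[-0.004,0.008,0.038,0,0,0,1],[-0.004,0.0085,0.045,0,0,0,1],[-0.0045,0.009,0.05,0,0,0,1],[-0.0045,0.0095,0.054,0,0,0,1],[-0.0045,0.0095,0.057,0,0,0,1],[-0.0045,0.0095,0.057,0,0,0,1]]]'; python3 -m inch '[[[0,0,0.001,0,0,0,1],[0,0,0.002,0,0,0,1]]]'
```

```text
clock: 8.05
position: [0.517, -0.0951, 0.1087]
ee_rot: [0.979, 0.205, -0.001, -0.0]
ft_force: [-1.0, 0.1, 0.6]
grip_width: 0.003
grasp_force: 0.0
clock: 8.25
position: [0.5171, -0.0951, 0.108]
ee_rot: [0.979, 0.205, -0.001, 0.0]
ft_force: [-9.0, 0.7, 20.5]
grip_width: -0.002
grasp_force: 10.4
```

The foot is down: the tip is at 0.091 with 20 N of resistance. I'll hold briefly, back off and check.

```bash
python3 -m inch '[[[0,0,0,0,0,0,1],[0,0,0.0005,0,0,0,1],[0,0,0.0005,0,0,0,1]]]'; python3 -m inch '[[[0,0,-0.01,0,0,0,1],[0,0,-0.04,0,0,0,1],[0,0,-0.08,0,0,0,1],[-0.04,0.02,-0.12,0,0,0,1],[-0.08,0.04,-0.13,0,0,0,1],[-0.12,0.06,-0.13,0,0,0,1],[-0.15,0.09,-0.13,0,0,0,1],[-0.16,0.13,-0.13,0,0,0,1],[-0.17,0.17,-0.13,0,0,0,1],[-0.17,0.17,-0.13,0,0,0,1]]]'; python3 - <<'E'
from h import *
A=imaging.camera("top");B=imaging.camera("side")
S=np.zeros((560,790,3),np.uint8)
S[:,515:790]=cv2.resize(B[125:285,245:323],(275,560),interpolation=2)
S[:210,:512]=cv2.resize(A[190:250,160:306],(512,210),interpolation=2);S[220:520,:400]=cv2.resize(B,(400,300));cv2.imwrite("pics/c4.png",S)
print(proj("top",[.517,-.097,.091]),proj("side",[.517,-.097,.091]))
print(proj("side",[[.525,.254,.133],[.525,.252,.118]]),proj("top",[[.525,.254,.133],[.525,.252,.118]]))
E
```

```text
clock: 8.55
position: [0.5171, -0.0951, 0.108]
ee_rot: [0.979, 0.205, -0.001, 0.0]
ft_force: [-8.6, 1.3, 16.5]
grip_width: -0.001
grasp_force: 9.0
clock: 9.55
position: [0.4284, -0.3242, 0.2362]
ee_rot: [0.979, 0.202, -0.001, 0.0]
ft_force: [-0.1, -0.2, -0.5]
grip_width: -0.001
grasp_force: 0.0
[[294.34200988 218.23211339]] [[284.79440281 168.93693902]]
[[286.18960082 246.65793954]
 [285.96421303 250.56813047]] [[172.9452137  216.68040478]
 [174.59300898 216.980276  ]]
```

View pics/c4.png

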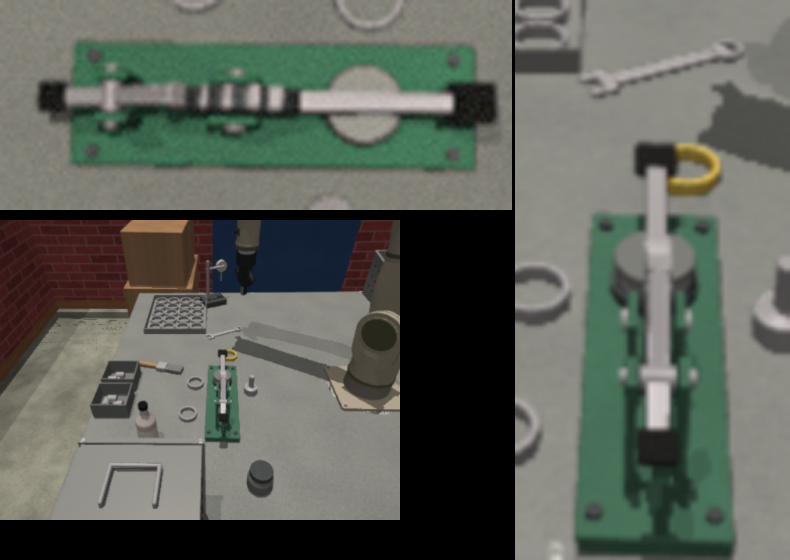

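The arm is level: the paddle shows at (295,219) in the top view and (285,170) in the side view, as predicted. The pad is still down (side row about 252, against about 248 before), so the pawl is free. The gripper is clear.

```bash
python3 -c "
from workcell import order;print(order.hand_in())"
```

```text
the job is handed in; nothing more can be done
None
```

I pressed the pawl over to its free stop, pushed the arm down until its foot met the ring, moved the gripper clear and handed the job in; the last pictures showed the arm level and the pawl still free, but the hand-in returned no verdict.

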